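# Close a row of sample tube caps with one fingertip stroke

## Robot

A 6-joint arm with a two-finger parallel gripper is mounted at the origin on the work surface. World frame = base frame: x ahead of the robot, y to its left, z up, the work surface at z = 0. Lengths are in m, angles in rad, forces in N, time in s.
With the tool pointing down it reaches from about 0.25 to 0.725 m from the base axis. Payload 4 kg.
Tool frame: the origin (TCP) lies on the centre line of the jaws, within the pads' length; the fingertips stand 14 mm ahead of it and the grasp point (between the pads) lies 5 mm behind it; z points along the fingers, x is the direction in which the jaws open and shut, and the axes are right-handed (so a half turn about z gives the same grasp; the last joint's range is limited). The gripper opens to 85 mm and grips with 20 to 120 N. Pads are 22 mm wide; open, the fingers measure 114 mm over their backs; the gripper's body (76 mm by 85 mm) begins 54 mm behind the grasp point. The pads swing forward as they close: fully open they stand 13 mm farther back than shut.
Start: joints at [-1.18, 0.241, 0.005, 1.335, 0, 1.571], TCP at [0.19, -0.462, 0.224] pointing down, gripper open.
Joint ranges: [-2.72, 2.72], [-1.05, 1.87], [-1.09, 1.28], [-1.99, 2.15], [-1.42, 1.44], [-3.14, 3.14]. Speed limits (rad/s): [2.79, 2.79, 3.14, 3.14, 3.14, 3.14].

## Interface

Orientations are given as a unit quaternion [x, y, z, w].
In Python, from workcell import bot gives the robot as it stands.
- The arm moves only by the tool play_rows, never from a script. Its argument "motion" is a list of rows, each an object with "fingers": the closure, from -1 (fully open) to 1 (shut), so that 0 is half open; "translation": the shift along the tool's x, y, z in cm, a list of three; "roll": the turn about the tool's z in degrees. A call has 1 to 20 rows; each row is the pose to reach, as a shift and turn from the pose commanded when the call began, along the tool's axes at that moment; what a row does not reach only later rows make up. A row lasts 1/12 s, in which the tool goes at most 41.7 mm and 7.16 degrees, less where a joint would pass 70% of its speed; a pose out of reach is approached as far as the arm can. A call with a gripper value outside its range is refused whole. The fingers move at their own pace and stop on an object; the grip force is fixed at half the most. Time passes only in rows, so rows that repeat a pose let the fingers close. It gives the time, the measured TCP pose, the force and the opening at its end, in the units of the state.
- bot.get_obs(): the state, without advancing time (a new reading comes with each control period).
- bot.camera(name): name is "side" or "top" or "wrist"; returns a dict with "pixels" (384x512x3 uint8, red, green, blue), "intrinsics" (3x3 intrinsics, pixels), "world_to_cam" (4x4, takes a point from world to camera coordinates). Camera axes: x right, y down, z forward; pixel columns grow to the right and rows downward; lengths in m; the calibration is good to about 2 mm. A picture is of the moment at which its call begins. There is no depth.
- bot.job_done(): hands the job in, once; it reports no verdict.
The state is a dict: "clock": time; "joint_pos": joint angles; "joint_vel": joint speeds; "tau": joint torques, N m; "eef_pos": TCP position; "tool_rot": TCP orientation; "ft_force": force on the tool from outside, world axes, zero at the start; "ft_torque": the same for the moment, N m; "grip_width": finger opening in m.
Only numpy, scipy, OpenCV 4.12 (cv2) and the standard library are available. Lean on these libraries where they do the work, as an engineer would, in place of code of your own. Each camera call takes 0.05 s, during which the arm holds its last target. There are 200 camera calls.

## Task

Five sample tubes stand open in the aluminium block: run your fingertips lightly along the tops of the row, starting at the end where the caps' hinges face outwards, so that the caps fold over one after another, and see that every cap is pressed fully shut. Use the fingertips only: do not pinch or pull up any tube, do not lean hard on the row, do not shift the block, and leave the bottle, the microplate and the tip box where they are.

Things in the scene. Friction and masses are not known exactly. Their poses are not given: they have to be found in the camera images.
- block: Bare aluminium tube block, 42 x 176 x 45 mm (x, y, z), 0.9 kg, loose on rubber feet; origin at the centre of its underside, z up. Five 5 ml snap-cap tubes stand in a row at x = 0 and y = +68, +34, 0, -34, -68 mm (tube 1 at +y, tube 5 at -y). Every cap is hinged on the +y side of its tube and folds shut towards -y, so the row is stroked from its +y end to its -y end.
- mouth1 (a point): Centre of the open mouth (rim) of tube 1, 62 mm above the bench. All tubes are alike: blue plastic, collar 19.6 mm across, standing 17 mm proud of the block. The hinge axis lies 10.5 mm to the block's +y side of this point, at rim height, parallel to the block's x.
- cap1 (a joint): Angle (rad) of the hinged cap of tube 1: 0 is shut, about 1.57 stands upright, more leans back to the block's +y (2.2 is the stop). All caps are alike: a disc 19.2 mm across, 3 mm thick, with a small lip tab whose end is 25.5 mm from the hinge axis, one piece with the tube.
- mouth2 (a point): Centre of the open mouth (rim) of tube 2, 62 mm above the bench. All tubes sit snugly in their bores: about 1.5 N pulls one up.
- cap2 (a joint): Angle (rad) of the hinged cap of tube 2: 0 is shut, about 1.57 stands upright, more leans back to the block's +y (2.2 is the stop). Any shut cap lies on its rim: its flat top is 3 mm above the rim (65 mm above the bench), its tab end 15 mm to the block's -y side of the mouth's centre.
- mouth3 (a point): Centre of the open mouth (rim) of tube 3, 62 mm above the bench. 
- cap3 (a joint): Angle (rad) of the hinged cap of tube 3: 0 is shut, about 1.57 stands upright, more leans back to the block's +y (2.2 is the stop). All hinges are stiff: a cap stays at any angle where it is left, and about 0.2 N at the lip moves it.
- mouth4 (a point): Centre of the open mouth (rim) of tube 4, 62 mm above the bench. 
- cap4 (a joint): Angle (rad) of the hinged cap of tube 4: 0 is shut, about 1.57 stands upright, more leans back to the block's +y (2.2 is the stop). 
- mouth5 (a point): Centre of the open mouth (rim) of tube 5, 62 mm above the bench. 
- cap5 (a joint): Angle (rad) of the hinged cap of tube 5: 0 is shut, about 1.57 stands upright, more leans back to the block's +y (2.2 is the stop). 
- bottle: Bystander: loose capped amber reagent bottle, 56 mm diameter, 95 mm tall, origin at the centre of its underside. Stands 95 to 125 mm to the block's +x side.
- plate: Bystander: loose lidded microplate, 86 x 128 x 16 mm (x, y, z), origin at the centre of its underside. Lies on the block's -x side.
- tipbox: Bystander: loose black box of pipette tips, 122 x 83 x 55 mm (x, y, z), origin at the centre of its underside. Stands beyond the block's -y end.

How it is judged:
On the way, in this order (a step that is already met when the one before it is completed fails the run):
1. the cap of tube 1 is folded over (below 0.6 rad), the tubes after it still open (value of joint cap1 below 0.6 rad), for 0.04 s.
2. the cap of tube 2 is folded over (below 0.6 rad), the tubes after it still open (value of joint cap2 below 0.6 rad), for 0.04 s.
3. the cap of tube 3 is folded over (below 0.6 rad), the tubes after it still open (value of joint cap3 below 0.6 rad), for 0.04 s.
4. the cap of tube 4 is folded over (below 0.6 rad), the tubes after it still open (value of joint cap4 below 0.6 rad), for 0.04 s.
5. the cap of tube 5 is folded over (below 0.6 rad) (value of joint cap5 below 0.6 rad), for 0.04 s.
At the end, for the whole second after the job is handed in: All five caps are shut (each below 0.12 rad, its lip within about 3 mm of home); every tube sits in the block (pulled up less than 4 mm); the block stands flat within 20 mm of where it was, and bottle, microplate and tip box within 15 mm of where they were (value of joint each of cap1, cap2, cap3, cap4, cap5 below 0.12 rad and z of each of mouth1, mouth2, mouth3, mouth4, mouth5 in the frame of block below 0.066 m and distance of block from where it was at the start of the episode below 0.02 m and angle between block's own z axis and vertical below 0.05 rad and distance of each of bottle, plate, tipbox from where it was at the start of the episode below 0.015 m); the robot touches nothing.
It fails at once if a tube is pulled up out of the block by more than 6 mm (z of any of mouth1, mouth2, mouth3, mouth4, mouth5 in the frame of block above 0.068 m).
It fails at once if the block is lifted (more than 8 mm) or tipped (more than 0.15 rad) (height (world z) of block above 0.008 m or angle between block's own z axis and vertical above 0.15 rad).
It fails at once if the block is shifted by more than 20 mm (distance of block from where it was at the start of the episode above 0.02 m).
It fails at once if the fingers lean on the row with more than 30 N (contact force between the fingers and block above 30 N).
It fails at once if the bottle, the microplate or the tip box is displaced by more than 15 mm (distance of any of bottle, plate, tipbox from where it was at the start of the episode above 0.015 m).
It also fails if it takes over 58 s, if anything falls off the work surface, if the arm or the gripper's body presses on something with over 40 N, if the wrist force passes 120 N, or if a joint passes its speed limit or range.

## Working session

There is one attempt and no reset: what is moved stays moved. The work goes in short steps, Python scripts to look and compute and a tool call to move; the robot and the scene stay as the last step left them, time stands still between calls to the robot, and variables do not carry over. Pictures are saved under pics/ and viewed, about 8 in all and at most 12, crops included, and the job is handed in when it is done.

Besides the shell and the picture viewer there is one more tool, called after "Call:" as name([rows], argument=value, ...), one row to a line, values as JSON. play_rows: Moves the arm, as the interface text tells. Its arguments: {"type":"object","properties":{"motion":{"type":"array","items":{"type":"object","properties":{"fingers":{"type":"number"},"translation":{"type":"array","items":{"type":"number"}},"roll":{"type":"number"}}}}},"required":["motion"]}

```bash
mkdir -p pics; python3 - <<'E'
from workcell import bot
import cv2,numpy as np
o=bot.get_obs(); print({k:np.round(v,3) for k,v in o.items()})
for n in("top","side"):
    c=bot.camera(n); cv2.imwrite(f"pics/{n}0.png",c["pixels"][:,:,::-1]); np.savez(f"pics/{n}0.npz",**c)
    print(n,np.round(c["intrinsics"],1).tolist(),np.round(c["world_to_cam"],3).tolist())
E
```

```text
{'clock': np.float64(0.0), 'joint_pos': array([-1.18 ,  0.241,  0.004,  1.335,  0.   ,  1.571]), 'joint_vel': array([-0.001, -0.   , -0.001,  0.   ,  0.   , -0.001]), 'tau': array([-1.0000e-03, -3.7232e+01,  2.5241e+01,  1.7000e-02, -0.0000e+00,
        0.0000e+00]), 'eef_pos': array([ 0.19 , -0.462,  0.223]), 'tool_rot': array([ 0.831, -0.556, -0.001, -0.001]), 'ft_force': array([-0.207,  0.173, -1.424]), 'ft_torque': array([-0.06 , -0.033, -0.032]), 'grip_width': np.float64(0.085)}
top [[385.7, 0.0, 251.5], [0.0, 385.7, 191.3], [0.0, 0.0, 1.0]] [[-0.008, -1.0, -0.001, -0.02], [-0.999, 0.008, -0.049, 0.584], [0.049, 0.001, -0.999, 0.779], [0.0, 0.0, 0.0, 1.0]]
side [[409.9, 0.0, 255.3], [0.0, 409.9, 186.7], [0.0, 0.0, 1.0]] [[-0.989, -0.147, -0.005, 0.565], [-0.082, 0.579, -0.811, 0.115], [0.122, -0.802, -0.585, 0.741], [0.0, 0.0, 0.0, 1.0]]
```

View pics/top0.png

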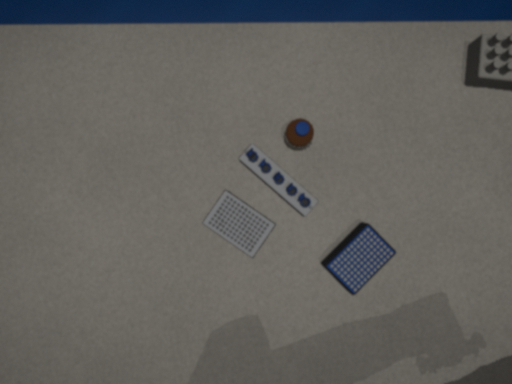

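View pics/side0.png

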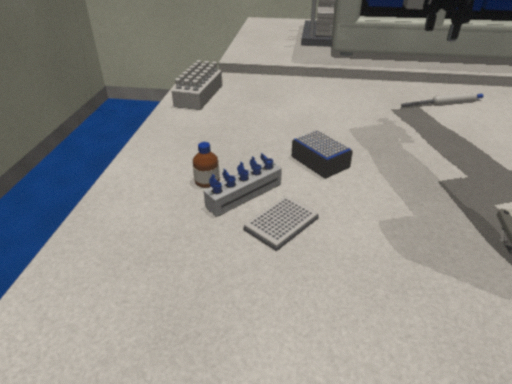

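```bash
cat > h.py <<'E'
import numpy as np,cv2
def ray(c,uv,z):
    K,T=c["intrinsics"],c["world_to_cam"]; R,t=T[:3,:3],T[:3,3]
    o=-R.T@t; d=R.T@np.linalg.inv(K)@np.array([uv[0],uv[1],1.]); return o+d*(z-o[2])/d[2]
def proj(c,p):
    q=c["world_to_cam"][:3,:3]@p+c["world_to_cam"][:3,3]; q=c["intrinsics"]@q; return q[:2]/q[2]
E
python3 - <<'E'
from h import *
c=dict(np.load("pics/top0.npz")); im=c["pixels"]
hsv=cv2.cvtColor(im,cv2.COLOR_RGB2HSV); v=hsv[:,:,2]; 
print(im[150,247],im[160,285],im[203,310],im[155,252],im[200,240])
roi=np.zeros(v.shape,np.uint8); roi[135:225,228:330]=1
blue=((im[:,:,2].astype(int)-im[:,:,0]>15)&(roi>0)).astype(np.uint8)
n,l,s,ce=cv2.connectedComponentsWithStats(blue)
for i in range(1,n):
    if s[i,4]>10: print("blue",s[i],np.round(ce[i],1),np.round(ray(c,ce[i],.07),4))
for th in (130,140,150,160):
    w=(((v>th)|(blue>0))&(roi>0)).astype(np.uint8)
    n,l,s,ce=cv2.connectedComponentsWithStats(w); 
    i=l[165,260] or l[178,278]
    cs,_=cv2.findContours((l==i).astype(np.uint8),cv2.RETR_EXTERNAL,cv2.CHAIN_APPROX_NONE)
    r=cv2.minAreaRect(cs[0]); b=cv2.boxPoints(r); P=np.array([ray(c,p,.045) for p in b])
    m=P.mean(0); L=[P[1]-P[0],P[2]-P[1]]; L.sort(key=np.linalg.norm)
    print(th,r,np.round(m,4),[round(float(np.linalg.norm(a)),4) for a in L],np.degrees(np.arctan2(L[1][1],L[1][0])))
cv2.imwrite("pics/topcrop.png",cv2.resize(im[125:235,215:345,::-1],None,fx=6,fy=5.4,interpolation=cv2.INTER_CUBIC))
E
```

```text
[93 95 95] [111 108 102] [80 85 96] [33 34 38] [93 93 91]
blue [247 149  11  12  61] [252.  154.5] [ 0.6522 -0.0259  0.07  ]
blue [259 159  12  13  72] [264.5 165.3] [ 0.6312 -0.0498  0.07  ]
blue [273 173  11  11  74] [278.3 177.9] [ 0.6066 -0.076   0.07  ]
blue [287 184  11  12  70] [291.5 189.2] [ 0.5849 -0.101   0.07  ]
blue [298 193  13  14  83] [303.7 199.6] [ 0.5648 -0.124   0.07  ]
130 ((264.5, 166.0), (12.020814895629883, 9.192388534545898), 45.0) [ 0.6327 -0.0506  0.045 ] [0.0183, 0.0239] -135.66645716488512
140 ((264.5, 166.0), (12.020814895629883, 9.192388534545898), 45.0) [ 0.6327 -0.0506  0.045 ] [0.0183, 0.0239] -135.66645716488512
150 ((264.5, 166.0), (12.020814895629883, 9.192388534545898), 45.0) [ 0.6327 -0.0506  0.045 ] [0.0183, 0.0239] -135.66645716488512
160 ((264.5, 166.0), (12.020814895629883, 9.192388534545898), 45.0) [ 0.6327 -0.0506  0.045 ] [0.0183, 0.0239] -135.66645716488512
```

View pics/topcrop.png

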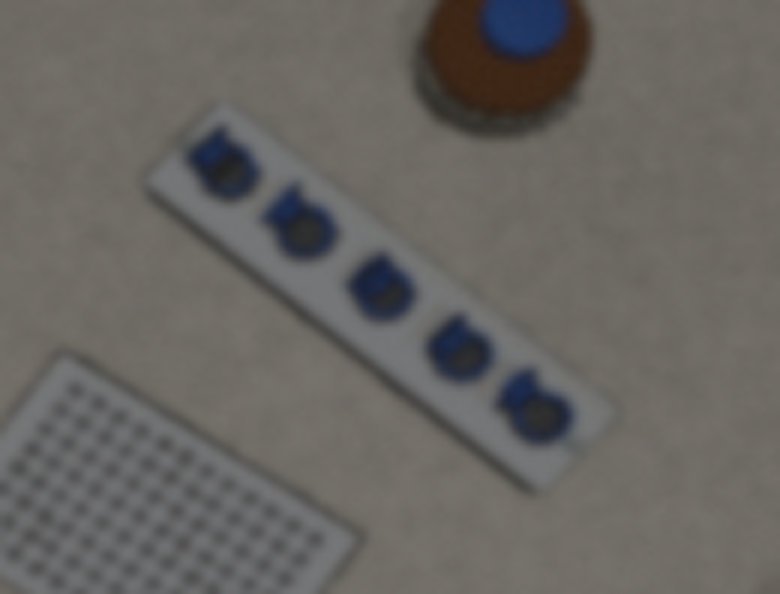

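The crop shows the block's top corners at about (222,104), (615,413), (540,490) and (147,180). The mouths run from (232,170) to (541,415), with the caps standing at their upper-left sides.

```bash
python3 - <<'E'
from h import *
c=dict(np.load("pics/top0.npz"))
f=lambda p,z: ray(c,(215+(p[0]-2.5)/6,125+(p[1]-2.2)/5.4),z)
P=np.array([f(p,.045) for p in[(222,104),(615,413),(540,490),(147,180)]]); print(P.round(4),P.mean(0).round(4))
d=P[0]+P[3]-P[1]-P[2]; print(np.linalg.norm(d)/2,np.degrees(np.arctan2(d[1],d[0])))
M=np.array([f(p,.062) for p in[(232,170),(307,232),(387,297),(463,356),(541,415)]]); print(M.round(4),M.mean(0))
d=M[0]-M[4]; print(np.linalg.norm(d),np.degrees(np.arctan2(d[1],d[0])))
E
```

```text
[[ 6.772e-01 -2.530e-02  4.500e-02]
 [ 5.623e-01 -1.538e-01  4.500e-02]
 [ 5.344e-01 -1.287e-01  4.500e-02]
 [ 6.492e-01 -3.000e-04  4.500e-02]] [ 0.6058 -0.077   0.045 ]
0.17232728033302963 48.1842590365798
[[ 0.6503 -0.0284  0.062 ]
 [ 0.6277 -0.0524  0.062 ]
 [ 0.6041 -0.078   0.062 ]
 [ 0.5827 -0.1023  0.062 ]
 [ 0.5614 -0.1271  0.062 ]] [ 0.6052222  -0.07764165  0.062     ]
0.13287377418379273 47.98525521721309
```

Call:
play_rows([
  {"fingers": 1, "translation": [-1, -2.5, 0], "roll": -3},
  {"fingers": 1, "translation": [-2.5, -6, 0], "roll": -6},
  {"fingers": 1, "translation": [-4, -10, 0], "roll": -9},
  {"fingers": 1, "translation": [-5.3, -13.6, 0], "roll": -12},
  {"fingers": 1, "translation": [-6.6, -17, 0], "roll": -15},
  {"fingers": 1, "translation": [-8, -20.6, 0], "roll": -18},
  {"fingers": 1, "translation": [-9.4, -24.2, 0], "roll": -21},
  {"fingers": 1, "translation": [-10.8, -27.8, 0], "roll": -23},
  {"fingers": 1, "translation": [-12.2, -31.4, 0], "roll": -25.6},
  {"fingers": 1, "translation": [-13.6, -35, 0], "roll": -25.6},
  {"fingers": 1, "translation": [-15, -38.6, 0], "roll": -25.6},
  {"fingers": 1, "translation": [-16.4, -42.2, 0], "roll": -25.6},
  {"fingers": 1, "translation": [-17.8, -45.8, 0], "roll": -25.6},
  {"fingers": 1, "translation": [-19.2, -49.4, 1], "roll": -25.6},
  {"fingers": 1, "translation": [-20.6, -53, 2], "roll": -25.6},
  {"fingers": 1, "translation": [-22, -56.6, 3], "roll": -25.6},
  {"fingers": 1, "translation": [-23.4, -60, 4], "roll": -25.6},
  {"fingers": 1, "translation": [-24.4, -62.5, 5], "roll": -25.6},
  {"fingers": 1, "translation": [-24.8, -63.7, 5.3], "roll": -25.6},
  {"fingers": 1, "translation": [-24.8, -63.7, 5.3], "roll": -25.6},
])

```text
clock: 1.77
eef_pos: [0.6854, 0.0126, 0.1676]
tool_rot: [0.934, -0.357, -0.002, 0.0]
ft_force: [-1.0, -0.7, -0.6]
grip_width: -0.0002
```

```bash
python3 - <<'E'
from workcell import bot
from h import *
o=bot.get_obs(); print({k:np.round(o[k],4) for k in("clock","joint_pos","eef_pos","tool_rot","ft_force","grip_width")})
a=[]
for n in("wrist","side"):
    c=bot.camera(n); np.savez(f"pics/{n}1.npz",**c); a.append(c)
w=cv2.resize(a[0]["pixels"],(400,300)); s=cv2.resize(a[1]["pixels"][110:240,170:340],(392,300),interpolation=cv2.INTER_CUBIC)
cv2.imwrite("pics/m1.png",np.hstack([w,s])[:,:,::-1])
u=np.array([.668,.744,0]);C=np.array([.6055,-.0773,.062])
for s in(68,0,-68): print([np.round(proj(c,C+u*s/1000),1) for c in a])
E
```

```text
{'clock': np.float64(1.7667), 'joint_pos': array([1.8100e-02, 6.5210e-01, 4.9530e-01, 1.4181e+00, 6.0000e-04,
       2.3183e+00]), 'eef_pos': array([0.6854, 0.0126, 0.1676]), 'tool_rot': array([ 9.342e-01, -3.567e-01, -2.000e-03,  5.000e-04]), 'ft_force': array([-1.0184, -0.6824, -0.5764]), 'grip_width': np.float64(-0.0002)}
[array([256.6, 241.3]), array([217.1, 184.5])]
[array([256.4, 301.8]), array([244.2, 172.1])]
[array([256.2, 354.9]), array([269.2, 160.7])]
```

View pics/m1.png

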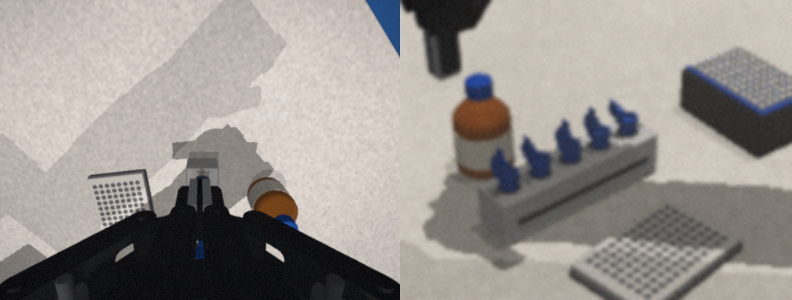

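Call:
play_rows([
  {"fingers": 1, "translation": [0, 0, 2], "roll": 0},
  {"fingers": 1, "translation": [0, 0, 4], "roll": 0},
  {"fingers": 1, "translation": [0, 0, 6], "roll": 0},
  {"fingers": 1, "translation": [0, 0, 7.2], "roll": 0},
  {"fingers": 1, "translation": [0, 0, 8], "roll": 0},
  {"fingers": 1, "translation": [0, 0, 8], "roll": 0},
  {"fingers": 1, "translation": [0, 0, 8], "roll": 0},
])

```text
clock: 2.45
eef_pos: [0.6847, 0.0087, 0.092]
tool_rot: [0.933, -0.359, 0.0, -0.0]
ft_force: [0.5, -0.0, -0.1]
grip_width: 0.0002
```

```bash
python3 - <<'E'
from workcell import bot
from h import *
o=bot.get_obs(); print({k:np.round(o[k],4) for k in("clock","eef_pos","tool_rot","ft_force")})
c=bot.camera("side"); im=c["pixels"][110:230,160:320].copy()
im=cv2.resize(im,None,fx=5,fy=5,interpolation=cv2.INTER_CUBIC)
e=o["eef_pos"]
for dz in(-.001,-.014):
    p=proj(c,e+np.array([0,0,dz])); q=((p-[160,110]+.5)*5).astype(int); cv2.circle(im,tuple(int(v) for v in q),4,(255,0,0),1)
cv2.imwrite("pics/s2.png",im[:,:,::-1])
E
```

```text
{'clock': np.float64(2.45), 'eef_pos': array([0.6847, 0.0087, 0.092 ]), 'tool_rot': array([ 9.333e-01, -3.590e-01,  2.000e-04, -0.000e+00]), 'ft_force': array([ 0.5158, -0.0072, -0.0944])}
```

View pics/s2.png

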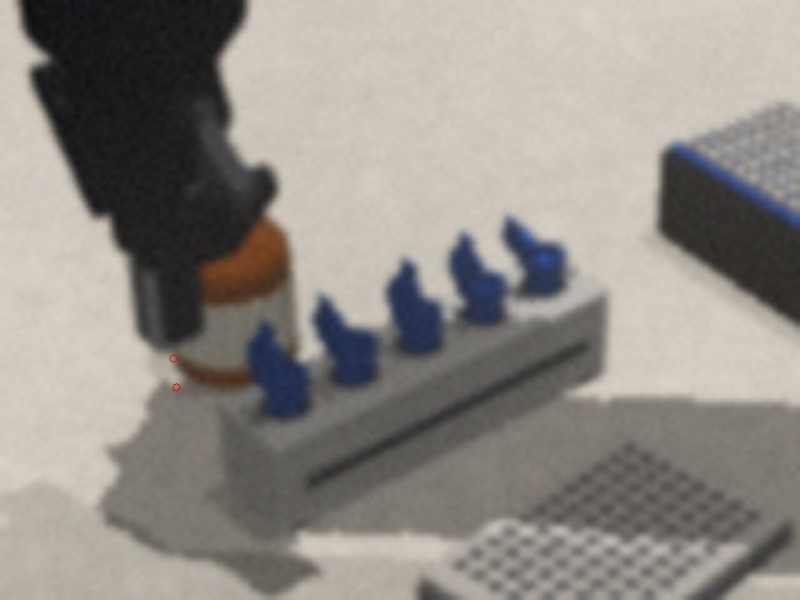

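The four caps stand open, and the fingertips (lower edge about (170,345)) look higher than the TCP calibration predicts (circle at (177,387)). I'll check whether this is image lag or a real offset.

```bash
python3 - <<'E'
from workcell import bot
from h import *
c1=dict(np.load("pics/side1.npz")); e1=np.array([.6854,.0126,.1676])
for d in (0,-.014): print("m1 tcp",proj(c1,e1+[0,0,d]))
print("m1 tip seen",188.6,142.5)
c=bot.camera("side"); o=bot.get_obs(); e=o["eef_pos"]; print(o["clock"],e.round(4))
g=c["pixels"].max(2)[:,int(round(proj(c,e)[0]))-3:][:,:7].astype(int); print(proj(c,e),proj(c,e-[0,0,.014])); print(np.c_[np.arange(165,195),g[165:195]])
E
```

```text
m1 tcp [189.20038796 146.56565214]
m1 tcp [189.98699407 153.44816146]
m1 tip seen 188.6 142.5
2.55 [0.6858 0.0091 0.0931]
[193.49280371 180.42260855] [194.18644765 186.53103729]
[[165  64  44  37  34  37  35  37]
 [166  66  46  40  33  34  34  38]
 [167  73  48  38  35  36  41  40]
 [168  70  54  38  36  36  35  35]
 [169  72  52  39  34  35  38  39]
 [170  69  56  42  35  39  36  37]
 [171  70  60  42  40  39  41  39]
 [172  72  64  44  39  40  41  37]
 [173  76  63  45  40  37  35  36]
 [174  74  67  47  39  40  43  37]
 [175  74  65  48  37  38  34  37]
 [176  77  68  51  41  39  36  39]
 [177  80  68  57  46  43  50  59]
 [178  98  82  69  67  64  76  91]
 [179 132 101  95  99  91 103 107]
 [180 165 146 139 142 128 112 106]
 [181 179 170 169 168 148 107  93]
 [182 181 175 173 173 155 104  85]
 [183 180 178 177 174 160 118  85]
 [184 189 177 178 176 171 148 113]
 [185 195 181 173 174 176 169 141]
 [186 202 181 152 151 167 161 131]
 [187 190 156 132 128 130 124 111]
 [188 165 138 127 124 117 109 107]
 [189 145 131 126 126 123 118 118]
 [190 131 124 125 127 126 123 122]
 [191 125 125 120 127 126 123 124]
 [192 134 123 126 124 126 125 120]
 [193 129 125 125 125 126 123 121]
 [194 129 128 126 125 127 126 127]]
```

Call:
play_rows([
  {"fingers": 1, "translation": [0, -1.5, 0], "roll": 0},
  {"fingers": 1, "translation": [0, -3, 1], "roll": 0},
  {"fingers": 1, "translation": [0, -3, 3], "roll": 0},
  {"fingers": 1, "translation": [0, -3, 5], "roll": 0},
  {"fingers": 1, "translation": [0, -3, 6.5], "roll": 0},
  {"fingers": 1, "translation": [0, -3, 7], "roll": 0},
  {"fingers": 1, "translation": [0, -3, 7], "roll": 0},
  {"fingers": 1, "translation": [0, -3, 7], "roll": 0},
  {"fingers": 1, "translation": [0, -3, 7], "roll": 0},
])

```text
clock: 3.3
eef_pos: [0.7065, 0.0319, 0.0233]
tool_rot: [0.934, -0.359, 0.002, -0.001]
ft_force: [0.6, 0.4, 0.9]
grip_width: -0.0002
```

Call:
play_rows([
  {"fingers": 1, "translation": [0, 0, 0.2], "roll": 0},
  {"fingers": 1, "translation": [0, 0, 0.4], "roll": 0},
  {"fingers": 1, "translation": [0, 0, 0.5], "roll": 0},
  {"fingers": 1, "translation": [0, 0, 0.5], "roll": 0},
  {"fingers": 1, "translation": [0, 0, 0.5], "roll": 0},
])

```text
clock: 3.72
eef_pos: [0.705, 0.032, 0.0162]
tool_rot: [0.934, -0.358, -0.0, 0.0]
ft_force: [0.2, -0.9, -0.0]
grip_width: -0.0
```

Call:
play_rows([
  {"fingers": 1, "translation": [0, 0, 0.2], "roll": 0},
  {"fingers": 1, "translation": [0, 0, 0.3], "roll": 0},
  {"fingers": 1, "translation": [0, 0, 0.3], "roll": 0},
  {"fingers": 1, "translation": [0, 0, 0.3], "roll": 0},
])

```text
clock: 4.05
eef_pos: [0.7049, 0.0319, 0.013]
tool_rot: [0.934, -0.358, -0.0, 0.0]
ft_force: [0.8, 0.5, -0.4]
grip_width: 0.0001
```

Call:
play_rows([
  {"fingers": 1, "translation": [0, 0, 0.1], "roll": 0},
  {"fingers": 1, "translation": [0, 0, 0.2], "roll": 0},
  {"fingers": 1, "translation": [0, 0, 0.2], "roll": 0},
  {"fingers": 1, "translation": [0, 0, 0.2], "roll": 0},
])

```text
clock: 4.38
eef_pos: [0.7049, 0.0319, 0.0111]
tool_rot: [0.934, -0.358, -0.0, 0.0]
ft_force: [-0.2, -0.1, -0.6]
grip_width: -0.0001
```

```bash
python3 - <<'E'
from workcell import bot
from h import *
c=bot.camera("side"); o=bot.get_obs(); e=o["eef_pos"]; print(o["clock"],e.round(4),o["ft_force"])
p=proj(c,e);print(p); r,q=int(p[1]),int(p[0])
im=c["pixels"][r-40:r+35,q-50:q+50].copy(); im=cv2.resize(im,None,fx=6,fy=6,interpolation=cv2.INTER_CUBIC)
for z in(e[2],e[2]-.014):
    a=(proj(c,[e[0],e[1],z])-[q-50,r-40]+.5)*6; cv2.circle(im,(int(a[0]),int(a[1])),4,(255,0,0),1)
cv2.imwrite("pics/s3.png",im[:,:,::-1])
E
```

```text
4.4333 [0.705  0.0319 0.0111] [-0.30266127 -0.04093558  0.18572374]
[184.65827908 220.97840298]
```

View pics/s3.png

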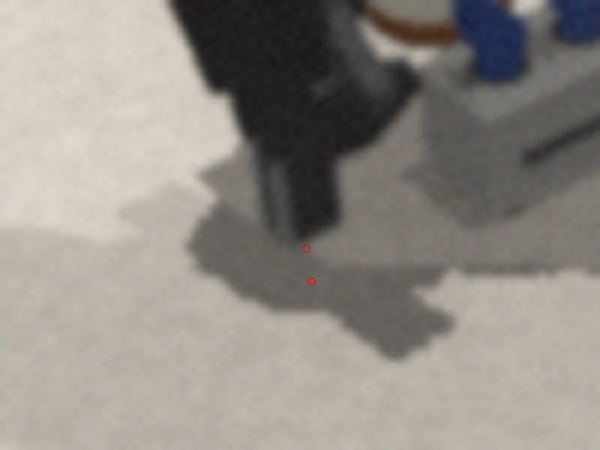

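No force at TCP 0.011. The picture agrees: the tips end at about TCP height, at (300,240), not 14 mm ahead. I'll continue the gentle probe.

Call:
play_rows([
  {"fingers": 1, "translation": [0, 0, 0.3], "roll": 0},
  {"fingers": 1, "translation": [0, 0, 0.6], "roll": 0},
  {"fingers": 1, "translation": [0, 0, 0.8], "roll": 0},
  {"fingers": 1, "translation": [0, 0, 0.8], "roll": 0},
  {"fingers": 1, "translation": [0, 0, 0.8], "roll": 0},
])

```text
clock: 4.85
eef_pos: [0.7047, 0.032, 0.0027]
tool_rot: [0.934, -0.358, -0.0, 0.0]
ft_force: [0.1, -0.2, 0.4]
grip_width: 0.0004
```

Call:
play_rows([
  {"fingers": 1, "translation": [0, 0, 0.2], "roll": 0},
  {"fingers": 1, "translation": [0, 0, 0.2], "roll": 0},
  {"fingers": 1, "translation": [0, 0, 0.2], "roll": 0},
])

```text
clock: 5.1
eef_pos: [0.705, 0.0319, 0.0011]
tool_rot: [0.934, -0.358, -0.0, 0.0]
ft_force: [-0.5, 0.1, -0.9]
grip_width: -0.0001
```

Call:
play_rows([
  {"fingers": 1, "translation": [0, 0, 0.2], "roll": 0},
  {"fingers": 1, "translation": [0, 0, 0.2], "roll": 0},
  {"fingers": 1, "translation": [0, 0, 0.2], "roll": 0},
])

```text
clock: 5.35
eef_pos: [0.7049, 0.032, -0.001]
tool_rot: [0.934, -0.358, -0.0, 0.0]
ft_force: [0.1, -0.9, 0.1]
grip_width: 0.0002
```

Call:
play_rows([
  {"fingers": 1, "translation": [0, 0, 0.2], "roll": 0},
  {"fingers": 1, "translation": [0, 0, 0.2], "roll": 0},
  {"fingers": 1, "translation": [0, 0, 0.2], "roll": 0},
])

```text
clock: 5.6
eef_pos: [0.7049, 0.0319, -0.003]
tool_rot: [0.934, -0.358, -0.0, 0.0]
ft_force: [0.3, 0.3, 0.2]
grip_width: 0.0
```

Call:
play_rows([
  {"fingers": 1, "translation": [0, 0, 0.15], "roll": 0},
  {"fingers": 1, "translation": [0, 0, 0.15], "roll": 0},
  {"fingers": 1, "translation": [0, 0, 0.15], "roll": 0},
])

```text
clock: 5.85
eef_pos: [0.705, 0.0319, -0.0044]
tool_rot: [0.934, -0.358, -0.0, 0.0]
ft_force: [-0.2, 0.2, 0.2]
grip_width: 0.0001
```

Call:
play_rows([
  {"fingers": 1, "translation": [0, 0, 0.15], "roll": 0},
  {"fingers": 1, "translation": [0, 0, 0.15], "roll": 0},
  {"fingers": 1, "translation": [0, 0, 0.15], "roll": 0},
])

```text
clock: 6.1
eef_pos: [0.7049, 0.0319, -0.006]
tool_rot: [0.934, -0.358, -0.0, 0.0]
ft_force: [-0.5, -0.5, 0.0]
grip_width: -0.0004
```

Call:
play_rows([
  {"fingers": 1, "translation": [0, 0, 0.2], "roll": 0},
  {"fingers": 1, "translation": [0, 0, 0.2], "roll": 0},
  {"fingers": 1, "translation": [0, 0, 0.2], "roll": 0},
])

```text
clock: 6.35
eef_pos: [0.7054, 0.032, -0.0069]
tool_rot: [0.934, -0.358, 0.0, -0.0]
ft_force: [-0.8, -0.1, 4.2]
grip_width: -0.0001
```

Call:
play_rows([
  {"fingers": 1, "translation": [0, 0, 0.2], "roll": 0},
  {"fingers": 1, "translation": [0, 0, 0.2], "roll": 0},
  {"fingers": 1, "translation": [0, 0, 0.2], "roll": 0},
])

```text
clock: 6.6
eef_pos: [0.7054, 0.0319, -0.007]
tool_rot: [0.934, -0.358, 0.001, -0.0]
ft_force: [-5.1, 0.1, 12.5]
grip_width: -0.0002
```

```bash
python3 - <<'E'
from workcell import bot
from h import *
c=bot.camera("side"); o=bot.get_obs(); e=o["eef_pos"]; print(o["clock"],e.round(4),o["ft_force"].round(2),o["joint_pos"].round(4).tolist())
p=proj(c,e);print(p); r,q=int(p[1]),int(p[0])
im=c["pixels"][r-50:r+25,q-50:q+50].copy(); im=cv2.resize(im,None,fx=6,fy=6,interpolation=cv2.INTER_CUBIC)
for z in(e[2],0):
    a=(proj(c,[e[0],e[1],z])-[q-50,r-50]+.5)*6; cv2.circle(im,(int(a[0]),int(a[1])),4,(255,0,0),1)
cv2.imwrite("pics/s4.png",im[:,:,::-1])
E
```

```text
6.65 [ 0.7054  0.0319 -0.007 ] [-5.59 -0.71 11.75] [0.0453, 0.8069, 0.3175, 1.0796, -0.0, 2.3493]
[185.41443182 227.99646293]
```

View pics/s4.png

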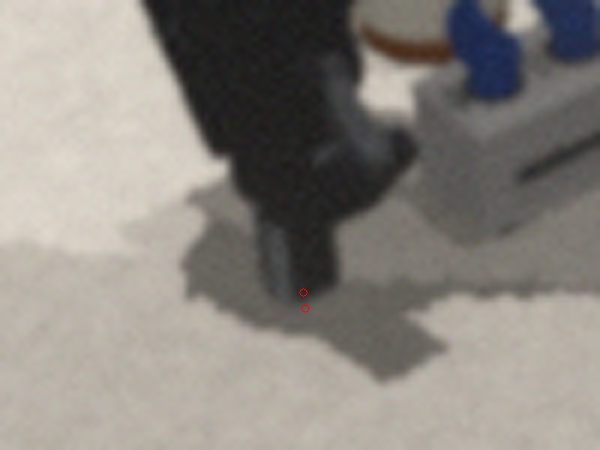

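Contact shows at TCP reading −0.007, so the shut tips stand about 7 mm behind the TCP readout, and stiffness is about 4 N/mm. I rise to tip height of about 71 mm and begin the stroke over cap 1.

Call:
play_rows([
  {"fingers": 1, "translation": [0, 0, -2], "roll": 0},
  {"fingers": 1, "translation": [0, 0, -4.5], "roll": 0},
  {"fingers": 1, "translation": [0, 0, -7], "roll": 0},
  {"fingers": 1, "translation": [0, 0.5, -8.1], "roll": 0},
  {"fingers": 1, "translation": [0, 1.5, -8.1], "roll": 0},
  {"fingers": 1, "translation": [0, 2.5, -8.1], "roll": 0},
  {"fingers": 1, "translation": [0, 3.3, -8.1], "roll": 0},
  {"fingers": 1, "translation": [0, 3.8, -8.1], "roll": 0},
  {"fingers": 1, "translation": [0, 4.3, -8.1], "roll": 0},
  {"fingers": 1, "translation": [0, 4.8, -8.1], "roll": 0},
  {"fingers": 1, "translation": [0, 5.3, -8.1], "roll": 0},
  {"fingers": 1, "translation": [0, 5.8, -8.1], "roll": 0},
  {"fingers": 1, "translation": [0, 6.3, -8.1], "roll": 0},
  {"fingers": 1, "translation": [0, 6.8, -8.1], "roll": 0},
  {"fingers": 1, "translation": [0, 7.3, -8.1], "roll": 0},
  {"fingers": 1, "translation": [0, 7.8, -8.1], "roll": 0},
  {"fingers": 1, "translation": [0, 8.2, -8.1], "roll": 0},
  {"fingers": 1, "translation": [0, 8.5, -8.1], "roll": 0},
  {"fingers": 1, "translation": [0, 8.5, -8.1], "roll": 0},
])

```text
clock: 8.23
eef_pos: [0.6477, -0.0318, 0.0713]
tool_rot: [0.933, -0.359, -0.0, 0.0]
ft_force: [-0.1, 0.2, 0.1]
grip_width: 0.0002
```

```bash
cat > look.py <<'E'
import sys
from workcell import bot
from h import *
c=bot.camera("side"); o=bot.get_obs(); e=o["eef_pos"]
d=e-[.6055,-.0773,0]; print(o["clock"],e.round(4),o["ft_force"].round(1),"s",d@[.668,.744,0],"lat",d@[.744,-.668,0],"tip",e[2]+.007)
im=c["pixels"][115:215,180:300]; im=cv2.resize(im,None,fx=6,fy=6,interpolation=cv2.INTER_CUBIC)
cv2.imwrite(f"pics/{sys.argv[1]}.png",im[:,:,::-1])
E
python3 look.py l1
```

```text
8.2833 [ 0.6479 -0.0315  0.0713] [ 0.4 -0.1  0.4] s 0.062426146100871285 lat 0.0009919349815452477 tip 0.07828519473638937
```

View pics/l1.png

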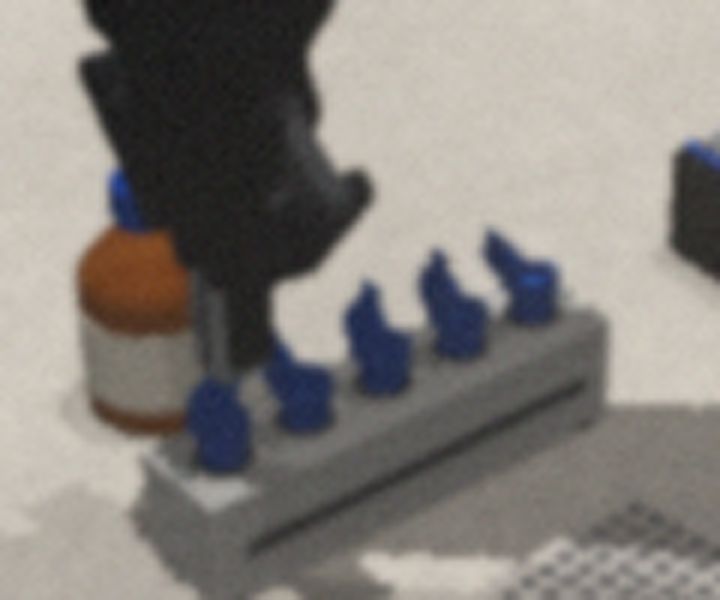

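Cap 1 is only half folded (top at (220,380)), because the tip rode at 78 mm. The other caps are open. Press it down here, slightly back from cap 2.

Call:
play_rows([
  {"fingers": 1, "translation": [0, -0.4, 0], "roll": 0},
  {"fingers": 1, "translation": [0, -0.4, 0.3], "roll": 0},
  {"fingers": 1, "translation": [0, -0.4, 0.6], "roll": 0},
  {"fingers": 1, "translation": [0, -0.4, 0.9], "roll": 0},
  {"fingers": 1, "translation": [0, -0.4, 1.1], "roll": 0},
  {"fingers": 1, "translation": [0, -0.4, 1.3], "roll": 0},
  {"fingers": 1, "translation": [0, -0.4, 1.3], "roll": 0},
])

```text
clock: 8.87
eef_pos: [0.6509, -0.0282, 0.0582]
tool_rot: [0.934, -0.358, 0.0, -0.0]
ft_force: [-0.4, 1.0, 0.0]
grip_width: 0.0
```

Call:
play_rows([
  {"fingers": 1, "translation": [0, 0, 0.1], "roll": 0},
  {"fingers": 1, "translation": [0, 0, 0.2], "roll": 0},
  {"fingers": 1, "translation": [0, 0, 0.2], "roll": 0},
])

```text
clock: 9.12
eef_pos: [0.6512, -0.0282, 0.0579]
tool_rot: [0.934, -0.358, 0.001, -0.0]
ft_force: [-2.6, -0.3, 7.5]
grip_width: -0.0002
```

Contact at tip 65 mm with 7.5 N means cap 1 is flat shut. Repeat for cap 2, stroking at tip 70 mm.

Call:
play_rows([
  {"fingers": 1, "translation": [0, 0, -0.4], "roll": 0},
  {"fingers": 1, "translation": [0, 0.2, -0.7], "roll": 0},
  {"fingers": 1, "translation": [0, 0.6, -0.7], "roll": 0},
  {"fingers": 1, "translation": [0, 1, -0.7], "roll": 0},
  {"fingers": 1, "translation": [0, 1.4, -0.7], "roll": 0},
  {"fingers": 1, "translation": [0, 1.8, -0.7], "roll": 0},
  {"fingers": 1, "translation": [0, 2.2, -0.7], "roll": 0},
  {"fingers": 1, "translation": [0, 2.6, -0.7], "roll": 0},
  {"fingers": 1, "translation": [0, 3, -0.7], "roll": 0},
  {"fingers": 1, "translation": [0, 3.3, -0.7], "roll": 0},
  {"fingers": 1, "translation": [0, 3.3, -0.7], "roll": 0},
  {"fingers": 1, "translation": [0, 3.3, -0.4], "roll": 0},
  {"fingers": 1, "translation": [0, 3.3, -0.2], "roll": 0},
  {"fingers": 1, "translation": [0, 3.3, 0], "roll": 0},
  {"fingers": 1, "translation": [0, 3.3, 0], "roll": 0},
])

```text
clock: 10.37
eef_pos: [0.6291, -0.0529, 0.0578]
tool_rot: [0.934, -0.358, 0.001, 0.0]
ft_force: [-2.4, -1.0, 8.3]
grip_width: 0.0002
```

```bash
python3 look.py l2
```

```text
10.4167 [ 0.6292 -0.0529  0.0579] [-2.3 -1.3  8.8] s 0.03397844676684601 lat 0.001277174227729709 tip 0.06485857233263491
```

View pics/l2.png

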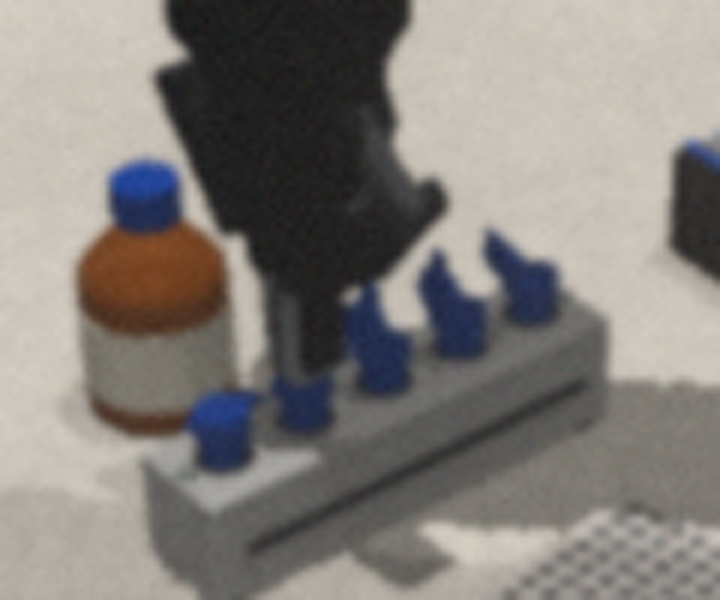

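Cap 1 is flat shut (top at (222,408), tab at (255,398)). Cap 2 is under the fingertips, and caps 3–5 are still open. The same stroke goes on to caps 3, 4 and 5.

Call:
play_rows([
  {"fingers": 1, "translation": [0, 0, -0.4], "roll": 0},
  {"fingers": 1, "translation": [0, 0.2, -0.7], "roll": 0},
  {"fingers": 1, "translation": [0, 0.6, -0.7], "roll": 0},
  {"fingers": 1, "translation": [0, 1, -0.7], "roll": 0},
  {"fingers": 1, "translation": [0, 1.4, -0.7], "roll": 0},
  {"fingers": 1, "translation": [0, 1.8, -0.7], "roll": 0},
  {"fingers": 1, "translation": [0, 2.2, -0.7], "roll": 0},
  {"fingers": 1, "translation": [0, 2.6, -0.7], "roll": 0},
  {"fingers": 1, "translation": [0, 3, -0.7], "roll": 0},
  {"fingers": 1, "translation": [0, 3.4, -0.7], "roll": 0},
  {"fingers": 1, "translation": [0, 3.4, -0.7], "roll": 0},
  {"fingers": 1, "translation": [0, 3.4, -0.4], "roll": 0},
  {"fingers": 1, "translation": [0, 3.4, -0.2], "roll": 0},
  {"fingers": 1, "translation": [0, 3.4, 0], "roll": 0},
  {"fingers": 1, "translation": [0, 3.4, 0], "roll": 0},
])

```text
clock: 11.67
eef_pos: [0.6064, -0.0782, 0.0578]
tool_rot: [0.934, -0.358, 0.001, 0.0]
ft_force: [-2.8, -0.5, 9.3]
grip_width: 0.0002
```

Call:
play_rows([
  {"fingers": 1, "translation": [0, 0, -0.4], "roll": 0},
  {"fingers": 1, "translation": [0, 0.2, -0.7], "roll": 0},
  {"fingers": 1, "translation": [0, 0.6, -0.7], "roll": 0},
  {"fingers": 1, "translation": [0, 1, -0.7], "roll": 0},
  {"fingers": 1, "translation": [0, 1.4, -0.7], "roll": 0},
  {"fingers": 1, "translation": [0, 1.8, -0.7], "roll": 0},
  {"fingers": 1, "translation": [0, 2.2, -0.7], "roll": 0},
  {"fingers": 1, "translation": [0, 2.6, -0.7], "roll": 0},
  {"fingers": 1, "translation": [0, 3, -0.7], "roll": 0},
  {"fingers": 1, "translation": [0, 3.4, -0.7], "roll": 0},
  {"fingers": 1, "translation": [0, 3.4, -0.7], "roll": 0},
  {"fingers": 1, "translation": [0, 3.4, -0.4], "roll": 0},
  {"fingers": 1, "translation": [0, 3.4, -0.2], "roll": 0},
  {"fingers": 1, "translation": [0, 3.4, 0], "roll": 0},
  {"fingers": 1, "translation": [0, 3.4, 0], "roll": 0},
])

```text
clock: 12.92
eef_pos: [0.5836, -0.1035, 0.0578]
tool_rot: [0.934, -0.358, 0.001, 0.0]
ft_force: [-2.5, -0.9, 10.4]
grip_width: 0.0001
```

Call:
play_rows([
  {"fingers": 1, "translation": [0, 0, -0.4], "roll": 0},
  {"fingers": 1, "translation": [0, 0.2, -0.7], "roll": 0},
  {"fingers": 1, "translation": [0, 0.6, -0.7], "roll": 0},
  {"fingers": 1, "translation": [0, 1, -0.7], "roll": 0},
  {"fingers": 1, "translation": [0, 1.4, -0.7], "roll": 0},
  {"fingers": 1, "translation": [0, 1.8, -0.7], "roll": 0},
  {"fingers": 1, "translation": [0, 2.2, -0.7], "roll": 0},
  {"fingers": 1, "translation": [0, 2.6, -0.7], "roll": 0},
  {"fingers": 1, "translation": [0, 3, -0.7], "roll": 0},
  {"fingers": 1, "translation": [0, 3.4, -0.7], "roll": 0},
  {"fingers": 1, "translation": [0, 3.4, -0.7], "roll": 0},
  {"fingers": 1, "translation": [0, 3.4, -0.4], "roll": 0},
  {"fingers": 1, "translation": [0, 3.4, -0.2], "roll": 0},
  {"fingers": 1, "translation": [0, 3.4, 0], "roll": 0},
  {"fingers": 1, "translation": [0, 3.4, 0], "roll": 0},
])

```text
clock: 14.17
eef_pos: [0.5608, -0.1287, 0.0578]
tool_rot: [0.934, -0.358, 0.001, 0.0]
ft_force: [-3.4, 0.4, 10.4]
grip_width: 0.0001
```

Every press stopped at the same height, tip 65 mm, with about 10 N. Now rise clear and check.

Call:
play_rows([
  {"fingers": 1, "translation": [0, 0, -1], "roll": 0},
  {"fingers": 1, "translation": [0, 0, -4], "roll": 0},
  {"fingers": 1, "translation": [0, 0, -8], "roll": 0},
  {"fingers": 1, "translation": [0, 0, -12], "roll": 0},
  {"fingers": 1, "translation": [0, 4, -14], "roll": 0},
  {"fingers": 1, "translation": [0, 8, -14], "roll": 0},
  {"fingers": 1, "translation": [0, 12, -14], "roll": 0},
  {"fingers": 1, "translation": [0, 15, -14], "roll": 0},
  {"fingers": 1, "translation": [0, 18, -14], "roll": 0},
  {"fingers": 1, "translation": [0, 20, -14], "roll": 0},
  {"fingers": 1, "translation": [0, 20, -14], "roll": 0},
])

```text
clock: 15.08
eef_pos: [0.4243, -0.2795, 0.1965]
tool_rot: [0.933, -0.361, -0.0, 0.001]
ft_force: [1.1, 0.5, -0.5]
grip_width: -0.0005
```

```bash
python3 look.py l3; python3 - <<'E'
from workcell import bot
from h import *
a=bot.camera("top"); b=np.load("pics/top0.npz")["pixels"]; im=a["pixels"]
f=lambda x:cv2.resize(x[110:310,195:405],(390,370),interpolation=cv2.INTER_CUBIC)
s=cv2.resize(cv2.imread("pics/l3.png"),(400,370))
cv2.imwrite("pics/end.png",np.hstack([s,f(im)[:,:,::-1]]))
def cen(x,lo,roi):
    r0,r1,c0,c1=roi; m=(x[r0:r1,c0:c1,2].astype(int)-x[r0:r1,c0:c1,0]>lo); return np.argwhere(m).mean(0)+[r0,c0],m.sum()
for roi in((118,145,283,316),(215,300,318,400)): print(cen(b,15,roi),cen(im,15,roi))
E
```

```text
15.1333 [ 0.4256 -0.2783  0.1965] [ 0.8 -0.3  0.3] s -0.2697086859764617 lat 0.0004059630195481778 tip 0.2034897770411714
(array([127.91875, 301.79375]), np.int64(160)) (array([127.91875, 301.79375]), np.int64(160))
(array([258.73724213, 359.24484256]), np.int64(1842)) (array([259.06190208, 359.21609454]), np.int64(1777))
```

View pics/end.png

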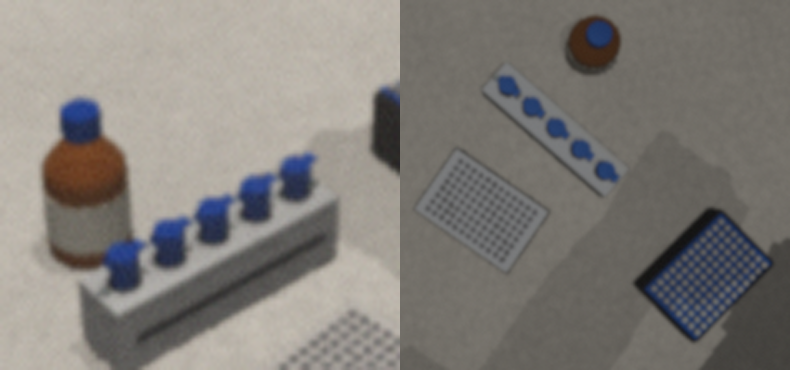

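The end picture shows five caps lying flat with their tabs level along the row. The bottle, plate and tip box stand where they were.

```bash
python3 -c "
from workcell import bot
print(bot.job_done())"
```

```text
the job is handed in; nothing more can be done
None
```

I closed all five caps in order, from tube 1 to tube 5, with the shut fingertips, and handed the job in at about 15 s. It reports no verdict.

**How:** For caps 2 to 5 I stroked at a tip height of about 70 mm to fold each cap over. I then pressed straight down on each one with about 7.5–10 N. The first pass over cap 1 ran too high, at 78 mm, and only half folded it. I pressed it fully shut before moving on to cap 2.

**Last checks:**
- **Caps:** all five presses stopped at the same height, 65 mm above the bench, which is the stated height of a shut cap. The final side and top pictures show five flat caps with no tube raised.
- **Bystanders:** the bottle's blue cap is at exactly the same pixels as at the start, and the tip box is within about 0.3 pixel. The block and plate look unmoved; I checked those only by eye.
- **Arm:** it is clear of everything, with no measurable contact force.

**Disagreement:** the interface text puts the fingertips 14 mm ahead of the TCP. Touching the bench beside the block, at up to about 12 N, showed the shut tips about 7 mm behind the TCP readout. I used the measured value for every height.

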